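# Set the washed drinks dispenser to drain and air

## Task

The washed drinks dispenser is to drain and air under its inner lid: first turn its tap handle to half open, 45 degrees from closed, then lower the lid set, held by the cover's bar grip, squarely onto its mouth, turn the cover 60 degrees anticlockwise there to unlock it, and lift the cover straight up alone, leaving the inner lid seated. Never drop the lid set, unlock it anywhere else or touch the inner lid with the fingers, and leave the tumbler, the tea box and the lemon where they are. Finish with the cover still held level in the gripper, about 8 cm above where it sat.

Things in the scene. Friction and masses are not known exactly. Their poses are not given: they have to be found in the camera images.
- dispenser: Steel drinks dispenser, fixed, upright on a wire stand; origin on its axis at the worktop, z up, the tap points to -x (roughly at the robot). Drum 142 mm in diameter up to a flat shoulder 172.5 mm above the worktop; above it a neck 124 mm in outer, 115 mm in inner diameter with a rolled rim, top at 185 mm.
- mouth (a point): Centre of the dispenser's mouth, at rim height, 185 mm above the worktop; axes as dispenser. The lid set is round and may be put on at any turn about z.
- tap_axis (a point): Centre of the black tap handle, on its upright turning axis, 162 mm above the worktop, 135 mm in front (-x) of the dispenser's axis. The handle is an upright flat bar 64 mm long, 10 mm thick, 28 mm tall, centred on this point; nothing but its stem is below it down to 137 mm. Axes as dispenser: they do not turn with the handle.
- tap (a joint): Angle of the tap handle in rad: 0 closed (bar along y of tap_axis, across the pipe), pi/2 fully open (bar along x, in line with the pipe); 0.785 is half open. It grows anticlockwise seen from above, has stops at both ends and stays where it is left (friction about 0.05 N m).
- cover_grip (a point): Centre of the black bar grip on the cover, 58 mm above the cover's lower edge. The bar lies along x, 72 mm long, 13 mm thick (y), 24 mm tall, with about 9 mm of free space under it. Lid set seated on the dispenser: this point is 45.5 mm above mouth.
- cover: Cover of the lid set: round steel lid, origin at the centre of its lower edge, 139 mm in diameter, skirt 132 mm inside, 37 mm tall without the grip, about 0.24 kg; the inner lid hangs locked in it. It starts standing on the worktop. Seated, its lower edge rests on the dispenser's shoulder. Inside is a plate with a slot 50 x 18 mm along the cover's x. Axes as cover_grip.
- inner_lid: Perforated steel disc 123 mm wide, 3.5 mm thick, about 0.16 kg, origin under its centre (at mouth when seated); tapered seal 7 mm deep below, T-bar 44 x 10 mm along x above, top at 18 mm. Hidden at the start: hangs by the T-bar, 60 degrees across the slot, 3 mm play. Cover turned 53 to 64 degrees anticlockwise: free; then a stop, further turning takes the lid along.
- tumbler: Clear drinking glass, 80 mm in diameter, 91 mm tall, loose under the nozzle of the tap; origin at the centre of its underside.
- tea_box: Bystander: loose upright box of tea 63 x 63 x 102 mm, behind the work; origin at its underside.
- lemon: Bystander: lemon 73 x 56 x 57 mm, lying to the right on the front strip of the worktop; origin at its underside.

How it is judged (in metres and radians):
On the way, in this order (a step that is already met when the one before it is completed fails the run):
1. the tap stands half open (45 degrees, within 8) while the lid set is still locked on the worktop (value of joint tap between 0.645 and 0.925 rad and height (world z) of cover_grip below 0.07 m), for 0.3 s.
2. the lid set sits fully on the mouth, cover still locked to the inner lid and held in the fingers (horizontal distance between cover_grip and mouth below 0.007 m and z of cover_grip in the frame of mouth below 0.0485 m and distance between inner_lid and mouth below 0.005 m and angle between the x axis of cover_grip and the x axis of inner_lid, either way round above 0.6 rad and contact force between the fingers and cover above 0.5 N), for 0.2 s.
3. the cover is unlocked while both still sit on the mouth (angle between the x axis of cover_grip and the x axis of inner_lid, either way round below 0.25 rad and distance between inner_lid and mouth below 0.005 m and z of cover_grip in the frame of mouth below 0.055 m).
At the end, for the whole second after the job is handed in: Tap 45 degrees open (within 8). Inner lid at rest and level on the rim, within 5 mm of its seat. Cover held in the fingers, level within 11 degrees and still, 50 to 150 mm above where it sat, within 50 mm of the dispenser's axis, touching neither inner lid nor dispenser (value of joint tap between 0.645 and 0.925 rad and distance between inner_lid and mouth below 0.005 m and angle between inner_lid's own z axis and vertical below 0.05 rad and linear speed of inner_lid below 0.02 m/s and contact force between inner_lid and dispenser above 0.3 N and z of cover_grip in the frame of mouth between 0.095 and 0.2 m and horizontal distance between cover_grip and mouth below 0.05 m and angle between cover_grip's own z axis and vertical below 0.2 rad and linear speed of cover below 0.03 m/s and contact force between the fingers and cover above 1 N and contact force between cover and inner_lid below 0.05 N and contact force between cover and dispenser below 0.05 N); the arm keeps its last pose, push and grip.
It fails at once if the cover is unlocked from the inner lid while the inner lid is off its seat (angle between the x axis of cover_grip and the x axis of inner_lid, either way round below 0.35 rad and distance between inner_lid and mouth above 0.008 m).
It fails at once if the cover is let go in the air (height (world z) of cover_grip above 0.09 m and z of cover_grip in the frame of mouth above 0.058 m and contact force between the fingers and cover below 0.05 N).
It fails at once if the fingers touch the inner lid (contact force between the fingers and inner_lid above 0.5 N).
It fails at once if the tumbler, the tea box or the lemon is disturbed (distance of tumbler from where it was at the start of the episode above 0.025 m or angle between tumbler's own z axis and vertical above 0.3 rad or distance of tea_box from where it was at the start of the episode above 0.03 m or distance of lemon from where it was at the start of the episode above 0.05 m).
It also fails if it takes over 67 s, if anything falls off the work surface, if the arm or the gripper's body presses on something with over 40 N, if the wrist force passes 120 N, or if a joint passes its speed limit or range.

## Robot

A 6-joint arm with a two-finger parallel gripper is mounted at the origin on a cart in front of the work surface, level with it; the furniture and walls round the work are solid. World frame = base frame: x ahead of the robot, y to its left, z up, the work surface at z = 0. Lengths are in mm, angles in degrees, forces in N, time in s.
With the tool pointing down it reaches from about 350 to 850 mm from the base axis. Payload 8.1 kg.
Tool frame: the origin (TCP) lies between the finger pads; the fingertips stand 25 mm ahead of it and the grasp point (between the pads) lies 6 mm ahead of it (r.tcp_to_tips is the distance from the TCP to the fingertips, in mm); z points along the fingers, y is the line along which they close (so a half turn about z gives the same grasp; the last joint's range is limited). The gripper opens to 85 mm and grips with 20 to 120 N. Pads are 22 mm wide; open, the fingers measure 114 mm over their backs; the gripper's body (76 mm by 85 mm) begins 54 mm behind the grasp point. The pads swing forward as they close: fully open they stand 13 mm farther back than shut.
Start: joints at [-75.768, 7.471, 85.268, -0, 87.261, -4.893], TCP at [196.602, -566.88, 256.292] pointing down, gripper open.
Joint ranges: [-169.43, 169.43], [-51.17, 129.36], [1.28, 143.12], [-76.62, 256.62], [0, 156.53], [-152.29, 152.29]. Speed limits (degrees/s): [136.94, 136.94, 159.86, 180, 180, 180].

## Interface

Orientations are given as [roll, pitch, yaw] about the fixed x, y, z axes, in that order (R = Rz(yaw) Ry(pitch) Rx(roll)).
In Python, from bench import r gives the robot as it stands.
- The arm moves only by the tool apply_moves, never from a script. Its arguments are lists of equal length, an entry for each row: "angular": the turn, a rotation vector about the world's x, y, z in units of 8 degrees (1.0 is 8 degrees), a list of three; "travel": the shift along the world's x, y, z in units of 40 mm (1.0 is 40 mm), a list of three; "jaw": the opening, from 0 (shut) to 1 (fully open). A call has 1 to 20 rows; each row shifts and turns the commanded pose from where the row before left it; what a row does not reach is not made up. A row lasts 1/8 s, in which the tool goes at most 62.5 mm and 10.7 degrees, less where a joint would pass 70% of its speed; a pose out of reach is approached as far as the arm can. A call is refused whole if a number of a shift passes 1 or a number of a turn 1, either way. A call with a gripper value outside its range is refused whole. The fingers move at their own pace and stop on an object; "force" is the grip in N (left out, the last holds). Time passes only in rows, so rows that do not move let the fingers close. It gives the time, the measured TCP pose, the force, the opening and the grip force at its end, in the units of the state.
- r.sense(): the state, without advancing time (a new reading comes with each control period).
- r.snapshot(name): name is "scene" or "side" or "wrist"; returns a dict with "color" (400x640x3 uint8, red, green, blue), "fx", "fy", "cx", "cy" (pixels), "R" (3x3) and "t" (3): a world point X has camera coordinates R X + t; the wrist camera has in their place "mount" (4x4, takes a point from camera to tool coordinates, whose origin is the TCP and whose axes are the flange's). Camera axes: x right, y down, z forward; pixel columns grow to the right and rows downward; lengths in mm; the calibration is good to about 2 mm. The wrist camera is an equidistant fisheye: a pixel r from the principal point sees the ray r / f radians off the axis. A picture is of the moment at which its call begins: read the wrist's pose just before it. There is no depth.
- r.hand_in(): hands the job in; it is judged then, once.
The state is a dict: "time": time; "joint_pos": joint angles; "qd": joint speeds; "joint_efforts": joint torques, N m; "tool_pos": TCP position; "tcp_rot": TCP orientation; "ft_force": force on the tool from outside, world axes, zero at the start; "wrist_torque": the same for the moment, N m; "finger_gap": finger opening in mm; "grip_force": force on a finger pad.
Only numpy, scipy, OpenCV 4.12 (cv2) and the standard library are available. Lean on these libraries where they do the work, as an engineer would, in place of code of your own. Each camera call takes 0.05 s, during which the arm holds its last target. There are 200 camera calls.

## Working session

There is one attempt and no reset: what is moved stays moved. The work goes in short steps, Python scripts to look and compute and a tool call to move; the robot and the scene stay as the last step left them, time stands still between calls to the robot, and variables do not carry over. Pictures are saved under pics/ and viewed, at most 11 in all, crops included, and the job is handed in when it is done.

Besides the shell and the picture viewer there is one more tool, called after "Request:" as a command line: name --argument value ..., lists and objects as JSON in quotes. apply_moves: Moves the arm, as the interface text tells. Its arguments: {"type":"object","properties":{"angular":{"type":"array"},"travel":{"type":"array"},"jaw":{"type":"array"},"force":{"type":"number"}},"required":["angular","travel","jaw"]}

```bash
ls; mkdir -p pics; python3 - <<'E'
from bench import r
import cv2,numpy as np,pickle
print(r.sense())
d={}
for n in("scene","side","wrist"):
    s=r.snapshot(n);d[n]=s
    cv2.imwrite(f"pics/{n}0.png",cv2.cvtColor(s["color"],cv2.COLOR_RGB2BGR))
    print(n,{k:np.round(v,3).tolist() for k,v in s.items() if k!="color"})
pickle.dump(d,open("s0.pkl","wb"))
E
```

```text
pics
{'time': 0.0, 'joint_pos': array([-7.57691887e+01,  7.51544447e+00,  8.53300704e+01, -1.55302444e-03,
        8.72616208e+01, -4.89349854e+00]), 'qd': array([ 0.01130009,  0.02969886,  0.01269238,  0.03488878, -0.09666956,
        0.01879801]), 'joint_efforts': array([ 1.03867771e-05, -5.69401753e+01, -5.00551021e+01, -3.52663556e-04,
        1.48168160e-02,  7.35674263e-06]), 'tool_pos': array([ 196.45342268, -566.38678295,  255.23330335]), 'tcp_rot': array([-1.79893123e+02, -7.59362458e-03,  1.91243784e+01]), 'ft_force': array([ 0.634854  , -0.29065913,  0.64976259]), 'wrist_torque': array([ 0.00406502, -0.02144581, -0.05081266]), 'grip_force': 0.0, 'finger_gap': 85.4911048540241}
scene {'fx': 366.359, 'fy': 366.359, 'cx': 319.274, 'cy': 201.76, 'R': [[0.45, -0.893, 0.016], [-0.354, -0.195, -0.915], [0.82, 0.406, -0.404]], 't': [-308.261, 294.746, 490.55]}
side {'fx': 402.304, 'fy': 402.304, 'cx': 324.42, 'cy': 204.474, 'R': [[-0.621, -0.784, 0.011], [-0.597, 0.464, -0.654], [0.508, -0.412, -0.756]], 't': [328.369, 455.17, 802.432]}
wrist {'fx': 309.707, 'fy': 309.707, 'cx': 317.374, 'cy': 194.914, 'mount': [[0.002, -0.965, -0.264, 67.814], [1.0, 0.001, 0.001, -0.254], [-0.001, -0.264, 0.965, -117.082], [0.0, 0.0, 0.0, 1.0]]}
```

View pics/scene0.png

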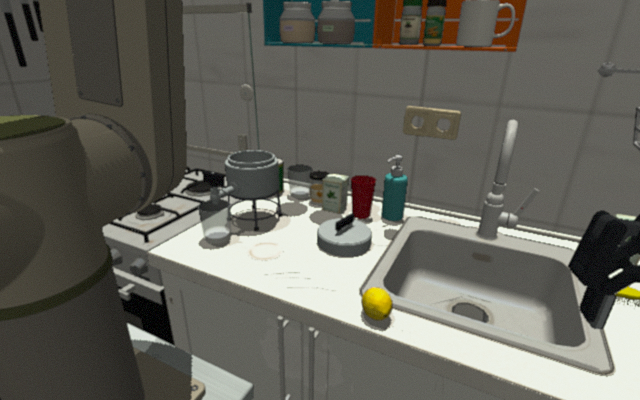

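View pics/side0.png

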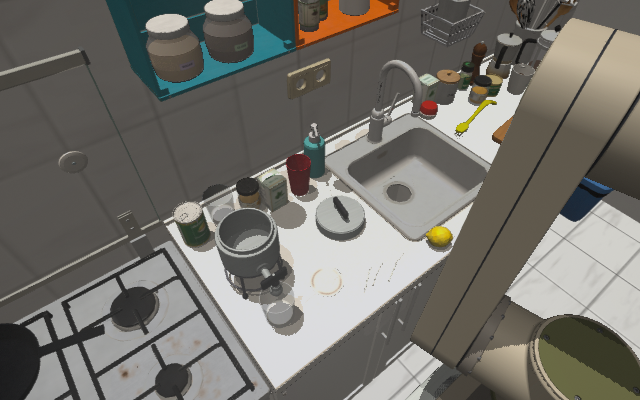

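The scene view shows the dispenser with its rim near (253,160), the lid at (344,237) with its grip at (346,224), and the lemon at (377,304). The side view shows the mouth near (247,230), the tap near (268,275), the grip near (341,208) and the tumbler near (279,305). I'll enlarge both views.

```bash
python3 - <<'E'
import cv2
a=cv2.imread("pics/scene0.png")[140:260,190:390];b=cv2.imread("pics/side0.png")[180:330,200:400]
a=cv2.resize(a,None,fx=2,fy=2,interpolation=cv2.INTER_CUBIC);
cv2.imwrite("pics/c1.png",cv2.resize(b,None,fx=4,fy=4,interpolation=cv2.INTER_CUBIC))
cv2.imwrite("pics/c2.png",cv2.resize(a,None,fx=2,fy=2,interpolation=cv2.INTER_CUBIC))
E
```

```text
(no output)
```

View pics/c1.png

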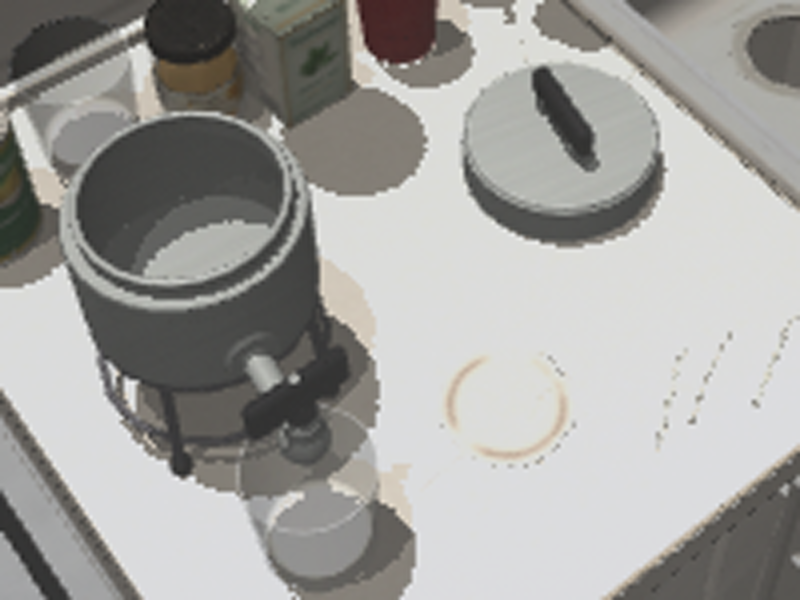

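View pics/c2.png

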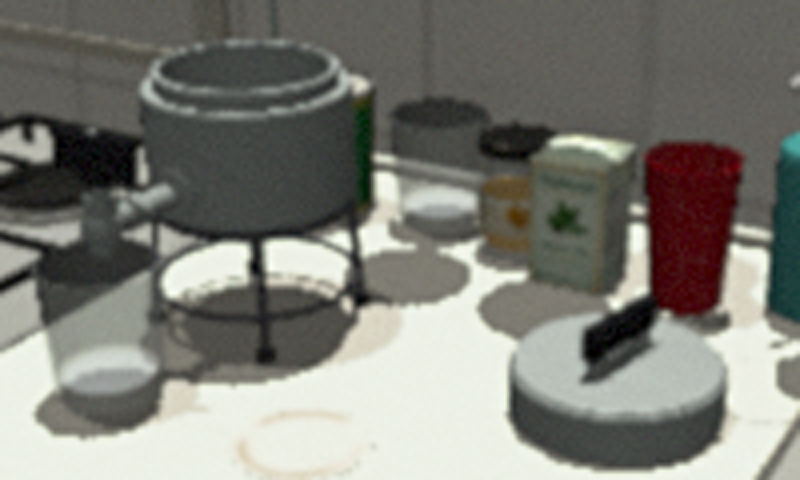

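Side crop: the outer rim runs (76,195)–(190,112)–(306,200), the handle is centred at (296,393) and runs (245,418)–(347,365), and the grip's top runs (536,72)–(592,150). Scene crop: the rim centre is near (246,70), the handle is the black block at (97,152), and the grip is centred at (620,330). Next I'll cast rays for these.

```bash
cat >h.py <<'E'
import numpy as np,pickle
from scipy.optimize import least_squares
def ray(s,uv):
    uv=np.atleast_2d(uv).astype(float)
    d=np.c_[(uv[:,0]-s["cx"])/s["fx"],(uv[:,1]-s["cy"])/s["fy"],np.ones(len(uv))]@s["R"]
    return -s["R"].T@s["t"],d/np.linalg.norm(d,axis=1)[:,None]
def plane(s,uv,z):
    c,d=ray(s,uv);return c+d*((z-c[2])/d[:,2])[:,None]
def two(c1,d1,c2,d2):
    k=np.linalg.lstsq(np.c_[d1,-d2],c2-c1,rcond=None)[0]
    a,b=c1+k[0]*d1,c2+k[1]*d2;return (a+b)/2,np.linalg.norm(a-b)
def circ(P,R):
    f=least_squares(lambda q:np.hypot(P[:,0]-q[0],P[:,1]-q[1])-R,P[:,:2].mean(0));return f.x,np.sqrt(np.mean(f.fun**2))
E
python3 - <<'E'
from h import *
d=pickle.load(open("s0.pkl","rb"));np.set_printoptions(precision=1,suppress=True)
S=lambda p:np.array(p)/4+[200-.4,180-.4]
C=lambda p:np.array(p)/4+[190-.4,140-.4]
s,c=d["side"],d["scene"]
print("rim side",circ(plane(s,S([(76,195),(100,148),(150,118),(190,112),(250,125),(290,160),(306,200)]),185),62))
print("rim scene",circ(plane(c,C([(151,72),(175,52),(246,39),(320,50),(341,72)]),185),62))
for n,a,b,z in(("handle",(296,393),(97,152),162),("grip",(564,118),(619,331),58)):
    print(n,plane(s,S(a),z),plane(c,C(b),z),two(*[x if x.ndim==1 else x[0] for x in ray(s,S(a))],*[x if x.ndim==1 else x[0] for x in ray(c,C(b))]))
print("grip ends side",plane(s,S([(541,70),(585,150)]),68),"scene",plane(c,C([(583,345),(655,312)]),58))
print("lid top side",circ(plane(s,S([(463,140),(475,105),(510,75),(560,63),(620,80),(655,120),(658,150)]),37),69.5))
print("handle ends",plane(s,S([(245,418),(347,365)]),162))
print("tumbler top",plane(s,S((309,470)),91), "lemon",plane(s,(440,238),28),"tea",plane(s,S((300,50)),51))
E
```

```text
rim side (array([600.1, 168.2]), np.float64(2.1268863300054965))
rim scene (array([608.4, 169. ]), np.float64(2.4949844860287103))
handle [[470.5 184.2 162. ]] [[477.5 185.9 162. ]] (array([472.1, 183.2, 162.9]), np.float64(4.10729109946407))
grip [[ 593.9 -107.4   58. ]] [[ 599.1 -112.1   58. ]] (array([ 597.5, -110.7,   56.3]), np.float64(5.292537395013895))
grip ends side [[ 631.1 -117.1   68. ]
 [ 557.6  -94.8   68. ]] scene [[ 571.3 -100.1   58. ]
 [ 634.8 -121.8   58. ]]
lid top side (array([ 593.9, -106.2]), np.float64(1.3625539279943197))
handle ends [[474.4 213.2 162. ]
 [468.1 153.5 162. ]]
tumbler top [[464.1 187.1  91. ]] lemon [[ 370.5 -270.4   28. ]] tea [[763.5  -3.   51. ]]
```

Request:
apply_moves --angular '[[0,0,0.45],[0,0,0.45],[0,0,0.45],[0,0,0.45],[0,0,0.45],[0,0,0.45],[0,0,0.45],[0,0,0.45],[0,0,0.45],[0,0,0.45],[0,0,0.45],[0,0,0.45],[0,0,0.45],[0,0,0.45],[0,0,0.45],[0,0,0.45],[0,0,0.45],[0,0,0.4],[0,0,0],[0,0,0]]' --travel '[[0.7,0.9,0.4],[0.7,0.9,0.4],[0.7,0.9,0.4],[0.7,0.9,0.4],[0.7,0.9,0.4],[0.7,1,0],[0.7,1,0],[0.7,1,0],[0.7,1,0],[0,1,0],[0,1,0],[0,1,0],[0,1,0],[0,1,0],[0,1,0],[0,1,0],[0,1,0],[0,0.5,0],[0,0,0],[0,0,0]]' --jaw '[1,1,1,1,1,1,1,1,1,1,1,1,1,1,1,1,1,1,1,1]' --force 40

```text
time: 2.65
tool_pos: [448.5, 112.6, 336.1]
tcp_rot: [-180.0, 0.0, 83.5]
ft_force: [-0.5, -0.1, 0.0]
finger_gap: 85.3
grip_force: 0.0
```

```bash
cat >>h.py <<'E'
from scipy.spatial.transform import Rotation as Ro
def wray(w,st,uv):
    uv=np.atleast_2d(uv).astype(float)-[w["cx"],w["cy"]]
    rr=np.hypot(*uv.T);th=rr/w["fx"];k=np.where(rr>0,np.sin(th)/np.maximum(rr,1e-9),0)
    d=np.c_[uv*k[:,None],np.cos(th)]
    R=Ro.from_euler("xyz",st["tcp_rot"],degrees=True).as_matrix();M=w["mount"]
    return R@M[:3,3]+st["tool_pos"],d@(R@M[:3,:3]).T
def wplane(w,st,uv,z):
    c,d=wray(w,st,uv);return c+d*((z-c[2])/d[:,2])[:,None]
E
python3 - <<'E'
from bench import r
import cv2
st=r.sense();w=r.snapshot("wrist");print(st)
import pickle;pickle.dump((st,w),open("w1.pkl","wb"))
cv2.imwrite("pics/w1.png",cv2.cvtColor(w["color"],cv2.COLOR_RGB2BGR))
E
```

```text
{'time': 2.65, 'joint_pos': array([ 7.75417148e+00, -1.52426849e+01,  9.87187150e+01, -2.33703313e-02,
        9.65485024e+01,  1.42836935e+01]), 'qd': array([-0.79034634, -0.11637511,  0.0625882 ,  0.11744893, -0.07501957,
       -0.09317905]), 'joint_efforts': array([ 7.32221380e-01, -3.68195701e+01, -5.07484567e+01,  7.33197341e-02,
       -1.10832465e-03, -7.36773043e-03]), 'tool_pos': array([448.53816996, 112.61014938, 336.09103054]), 'tcp_rot': array([-1.79981955e+02,  2.85538125e-02,  8.34678222e+01]), 'ft_force': array([-0.49898983, -0.11830097,  0.03349872]), 'wrist_torque': array([-0.00117396,  0.04854214, -0.00627213]), 'grip_force': 0.0, 'finger_gap': 85.30959086586184}
```

View pics/w1.png

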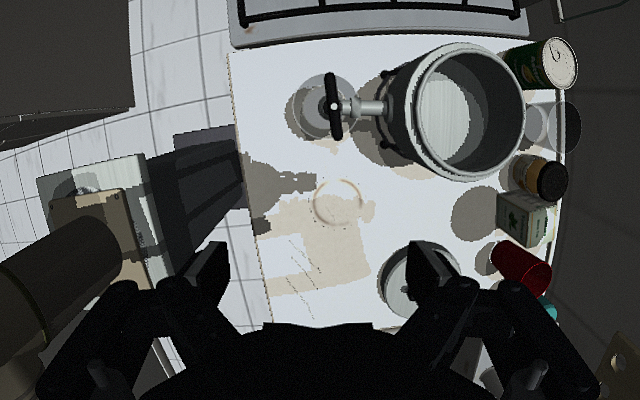

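The wrist view shows the handle from (331,74) to (335,138), the mouth rim centred near (470,110), and the lid partly hidden behind a finger. I'll use masks to get the handle and rim more exactly.

```bash
python3 - <<'E'
from h import *;import cv2
np.set_printoptions(precision=1,suppress=True)
st,w=pickle.load(open("w1.pkl","rb"))
g=cv2.cvtColor(w["color"],cv2.COLOR_RGB2GRAY)
m=np.zeros_like(g);m[66:146,322:345]=(g[66:146,322:345]<60)
n,l,s,c=cv2.connectedComponentsWithStats(m);i=1+s[1:,4].argmax();print(s[i],c[i])
box=cv2.boxPoints(cv2.minAreaRect(cv2.findContours((l==i).astype(np.uint8),0,1)[0][0]));print(box)
b=sorted(box.tolist(),key=lambda p:p[1]);e=np.array([(np.array(b[0])+b[1])/2,(np.array(b[2])+b[3])/2])
P=wplane(w,st,e,172);print("handle",P,P.mean(0),np.hypot(*(P[0]-P[1])[:2]))
# inner rim: radial gray profile around the mouth, brightest ring near r=62 at z=185
c,d=wray(w,st,[[470,110]]);
R=Ro.from_euler("xyz",st["tcp_rot"],degrees=True).as_matrix();M=w["mount"];Rc=R@M[:3,:3];tc=R@M[:3,3]+st["tool_pos"]
def proj(X):
    v=(X-tc)@Rc;t=np.arctan2(np.hypot(v[:,0],v[:,1]),v[:,2]);k=w["fx"]*t/np.hypot(v[:,0],v[:,1])
    return np.c_[v[:,0]*k+w["cx"],v[:,1]*k+w["cy"]]
gf=g.astype(np.float32);c0=np.array([604.,169.])
for it in range(4):
    pts=[]
    for a in np.arange(0,2*np.pi,np.pi/24):
        rr=np.arange(52,68,.25);X=np.c_[c0[0]+rr*np.cos(a),c0[1]+rr*np.sin(a),np.full(len(rr),185.)]
        q=proj(X).astype(np.float32);v=cv2.remap(gf,q[:,:1],q[:,1:],1).ravel()
        dv=np.convolve(v,np.r_[np.ones(6),-np.ones(6)],'valid');j=dv.argmax()   # dark inside -> bright rim = inner edge
        if dv[j]>150: pts.append(X[j+6])
    pts=np.array(pts);f=least_squares(lambda q:np.hypot(pts[:,0]-q[0],pts[:,1]-q[1])-q[2],[*c0,58],loss="soft_l1")
    c0=f.x[:2];print(len(pts),f.x,np.median(abs(f.fun)))
E
```

```text
[322  72  21  69 867] [332.  106.6]
[[320.3  72.3]
 [339.8  71.6]
 [342.4 139.9]
 [322.9 140.6]]
handle [[472.5 214.6 172. ]
 [468.  152.4 172. ]] [470.2 183.5 172. ] 62.33450790146058
48 [600.8 169.   61. ] 1.4933944407613602
48 [600.6 169.2  61. ] 1.4899272328609712
48 [600.6 169.   61.1] 1.345464234175111
48 [600.6 168.9  61.1] 1.4165003336342963
```

Request:
apply_moves --angular '[[0,0,0.12],[0,0,0],[0,0,0],[0,0,0],[0,0,0],[0,0,0],[0,0,0],[0,0,0],[0,0,0],[0,0,0],[0,0,0],[0,0,0],[0,0,0]]' --travel '[[0.27,0.88,0],[0.27,0.89,0],[0,0,-0.8],[0,0,-0.8],[0,0,-0.8],[0,0,-0.6],[0,0,-0.6],[0,0,-0.5],[0,0,0],[0,0,0],[0,0,0],[0,0,0],[0,0,0]]' --jaw '[0.55,0.55,0.55,0.55,0.55,0.55,0.55,0.55,0.55,0,0,0,0]' --force 20

```text
time: 4.32
tool_pos: [471.0, 183.9, 173.6]
tcp_rot: [179.9, -0.0, 84.5]
ft_force: [-0.2, -1.9, 6.5]
finger_gap: 14.9
grip_force: 20.2
```

Request:
apply_moves --angular '[[0,0,0.4],[0,0,0.5],[0,0,0.5],[0,0,0.5],[0,0,0.5],[0,0,0.5],[0,0,0.5],[0,0,0.5],[0,0,0.5],[0,0,0.5],[0,0,0.5],[0,0,0.3],[0,0,0],[0,0,0]]' --travel '[[0,0,0],[0,0,0],[0,0,0],[0,0,0],[0,0,0],[0,0,0],[0,0,0],[0,0,0],[0,0,0],[0,0,0],[0,0,0],[0,0,0],[0,0,0],[0,0,0]]' --jaw '[0,0,0,0,0,0,0,0,0,0,0,0,0,0]'

```text
time: 6.08
tool_pos: [470.5, 183.7, 173.5]
tcp_rot: [180.0, 0.1, 130.1]
ft_force: [-3.3, -2.7, 8.8]
finger_gap: 15.0
grip_force: 20.7
```

Request:
apply_moves --angular '[[0,0,0],[0,0,0],[0,0,0],[0,0,0],[0,0,0],[0,0,0],[0,0,0],[0,0,0.5],[0,0,0.5],[0,0,0.5],[0,0,0.5],[0,0,0.5],[0,0,0.5],[0,0,0.5],[0,0,0.5],[0,0,0],[0,0,0],[0,0,0],[0,0,0],[0,0,0]]' --travel '[[0,0,0],[0,0,0],[0,0,0],[0,0,0.6],[0,0,1],[0,0,1],[0,0,1],[0.4,-0.8,0],[0.4,-0.8,0],[0.4,-0.8,0],[0.4,-0.8,0],[0.4,-0.8,0],[0.4,-0.8,0],[0.4,-0.8,0],[0.4,-0.8,0],[0.4,-0.8,0],[0.4,-0.5,0],[0,0,0],[0,0,0],[0,0,0]]' --jaw '[0.55,0.55,0.55,0.55,0.55,0.55,0.55,1,1,1,1,1,1,1,1,1,1,1,1,1]'

```text
time: 8.57
tool_pos: [630.0, -123.2, 316.4]
tcp_rot: [180.0, 0.0, 162.1]
ft_force: [0.5, 0.2, 0.3]
finger_gap: 85.5
grip_force: 0.0
```

```bash
python3 - <<'E'
from bench import r
import cv2,pickle,numpy as np
st=r.sense();w=r.snapshot("wrist");s=r.snapshot("side");print(st["tool_pos"],st["tcp_rot"])
pickle.dump((st,w,s),open("w2.pkl","wb"))
b=cv2.resize(s["color"][200:300,220:300],(320,400))
cv2.imwrite("pics/w2.png",cv2.cvtColor(np.hstack([w["color"][:,80:560],b]),cv2.COLOR_RGB2BGR))
E
```

```text
[ 629.98853235 -123.21911061  316.44992405] [1.79990067e+02 1.84029813e-03 1.62138783e+02]
```

View pics/w2.png

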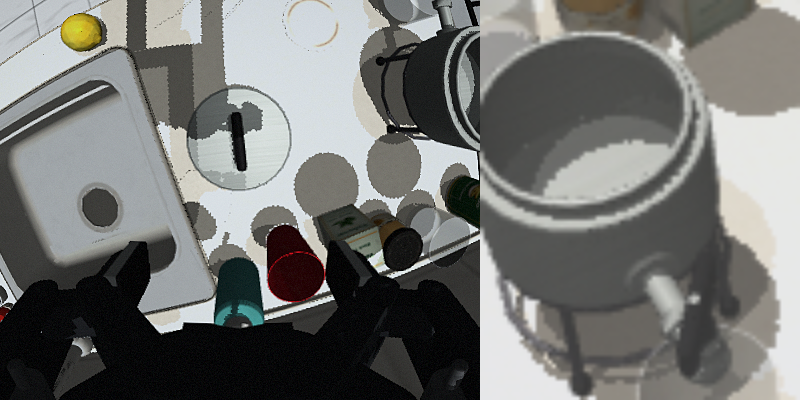

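The wrist half (columns offset by 80) shows the lid centred near (240,138) with its bar from (236,113) to (241,170). The side half shows the turned handle from about (718,260) to (690,375).

```bash
python3 - <<'E'
from h import *;import cv2
np.set_printoptions(precision=1,suppress=True)
st,w,s=pickle.load(open("w2.pkl","rb"))
g=cv2.cvtColor(w["color"],cv2.COLOR_RGB2GRAY)
m=np.zeros_like(g);m[100:182,295:345]=g[100:182,295:345]<45
n,l,S,c=cv2.connectedComponentsWithStats(m);i=1+S[1:,4].argmax();print(S[i])
box=cv2.boxPoints(cv2.minAreaRect(cv2.findContours((l==i).astype(np.uint8),0,1)[0][0]));b=np.array(sorted(box.tolist(),key=lambda p:p[1]))
e=np.array([b[:2].mean(0),b[2:].mean(0)]);P=wplane(w,st,e,66);v=P[0]-P[1]
print("grip",P,P.mean(0),np.hypot(*v[:2]),np.degrees(np.arctan2(v[1],v[0])))
top=circ(wplane(w,st,np.array([(187,140),(240,86),(291,138),(238,190),(203,101),(277,102),(276,175),(202,175)])+[80,0],37),69.5);print("lid",top)
H=plane(s,[(279.5,265),(272.5,293.75)],165);v=H[0]-H[1];print("handle",H,np.degrees(np.arctan2(v[1],v[0])))
E
```

```text
[310 112  17  59 630]
grip [[ 566.2 -104.8   66. ]
 [ 635.2 -120.2   66. ]] [ 600.7 -112.5   66. ] 70.66872795100628 167.37873967836535
lid (array([ 601. , -110.6]), np.float64(2.025329641613966))
handle [[487.3 157.7 165. ]
 [439.6 207.2 165. ]] -46.05628639593987
```

Request:
apply_moves --angular '[[0,0,0],[0,0,0],[0,0,0],[0,0,0],[0,0,0],[0,0,0],[0,0,0],[0,0,0],[0,0,0]]' --travel '[[0,1,0],[0,1,0],[0,1,0],[0,1,0],[0,1,0],[0,1,0],[0,1,0],[0,0,0],[0,0,0]]' --jaw '[1,1,1,1,1,1,1,1,1]'

```text
time: 9.8
tool_pos: [630.0, 155.9, 316.4]
tcp_rot: [-180.0, 0.0, 162.1]
ft_force: [0.0, -0.4, -0.6]
finger_gap: 85.3
grip_force: 0.0
```

```bash
python3 - <<'E'
from bench import r
import cv2,pickle,numpy as np
st=r.sense();w=r.snapshot("wrist");print(st["tool_pos"],st["tcp_rot"])
pickle.dump((st,w),open("w3.pkl","wb"))
cv2.imwrite("pics/w3.png",cv2.cvtColor(cv2.resize(w["color"][0:300,180:580],None,fx=2,fy=2),cv2.COLOR_RGB2BGR))
E
```

```text
[630.02444638 155.88275787 316.44580411] [-1.79980708e+02  2.03379704e-02  1.62130423e+02]
```

View pics/w3.png

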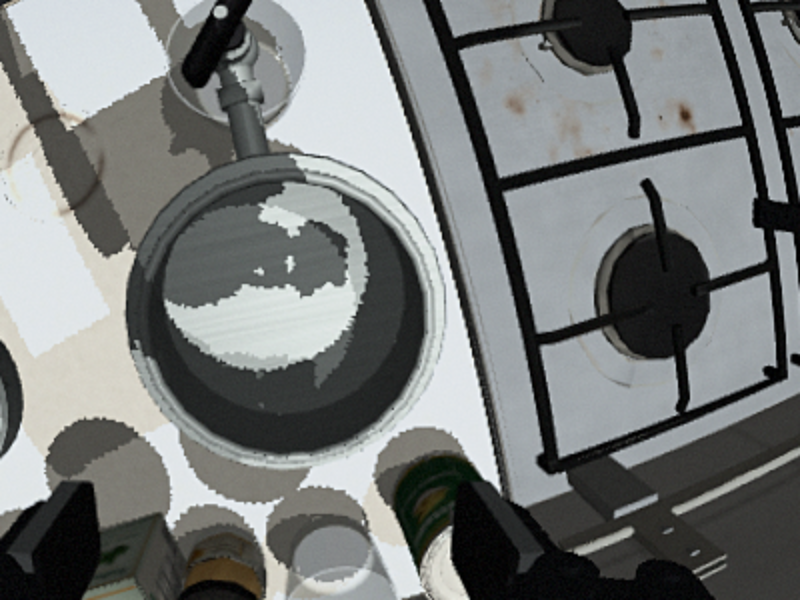

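The view shows the inner rim edge from x=163 to 427 and y=178 to 453, and the shoulder's outer edge from x=127 to 445 and y=154 to 468. The handle lies diagonally at the top left.

```bash
python3 - <<'E'
from h import *
np.set_printoptions(precision=1,suppress=True)
st,w=pickle.load(open("w3.pkl","rb"))
Z=lambda p:np.array(p)/2+[180-.25,-.25]
def fit(p,z):
    P=wplane(w,st,Z(p),z);f=least_squares(lambda q:np.hypot(P[:,0]-q[0],P[:,1]-q[1])-q[2],[600,170,60]);return f.x,f.fun
print(fit([(163,308),(427,315),(290,178),(295,453)],185))
print(fit([(127,310),(445,305),(285,154),(290,468)],172.5))
H=wplane(w,st,Z([(237,3),(197,80)]),174);print("handle",H,np.degrees(np.arctan2(*(H[0]-H[1])[1::-1])))
E
```

```text
(array([606.9, 172.9,  55.9]), array([-1.6, -1.5,  1.6,  1.4]))
(array([606.3, 169.5,  69.1]), array([ 0.,  0., -0., -0.]))
handle [[470.  191.2 174. ]
 [498.1 165.  174. ]] 136.93751615127871
```

```bash
python3 - <<'E'
from h import *;import cv2
np.set_printoptions(precision=1,suppress=True)
st,w=pickle.load(open("w3.pkl","rb"))
g=cv2.cvtColor(w["color"],cv2.COLOR_RGB2GRAY)
L=[];Rr=[]
for v in range(4,36,2):
    c=np.where(g[v,265:312]<45)[0]+265
    if len(c)>2: L.append((c[0],v));Rr.append((c[-1],v))
print(L,Rr)
for e,z in((L,176),(Rr,148),(Rr,176)):
    P=wplane(w,st,e,z)[2:-2];d=cv2.fitLine(P[:,:2].astype(np.float32),cv2.DIST_HUBER,0,.01,.01).ravel();print(z,d,np.degrees(np.arctan2(d[1],d[0])))
E
```

```text
[(np.int64(286), 4), (np.int64(285), 6), (np.int64(284), 8), (np.int64(283), 10), (np.int64(282), 12), (np.int64(281), 14), (np.int64(280), 16), (np.int64(278), 18), (np.int64(278), 20), (np.int64(277), 22), (np.int64(276), 24), (np.int64(274), 26), (np.int64(273), 28), (np.int64(272), 30), (np.int64(271), 32), (np.int64(271), 34)] [(np.int64(303), 4), (np.int64(302), 6), (np.int64(300), 8), (np.int64(300), 10), (np.int64(301), 12), (np.int64(302), 14), (np.int64(301), 16), (np.int64(301), 18), (np.int64(301), 20), (np.int64(300), 22), (np.int64(297), 24), (np.int64(292), 26), (np.int64(301), 28), (np.int64(298), 30), (np.int64(293), 32), (np.int64(292), 34)]
176 [  0.7  -0.7 480.9 170.3] -44.495625
148 [  0.9  -0.4 477.3 189.2] -22.281998
176 [  0.9  -0.4 486.3 187.9] -22.62631
```

```bash
python3 - <<'E'
from h import *;import cv2
np.set_printoptions(precision=1,suppress=True)
st,w=pickle.load(open("w1.pkl","rb"))
g=cv2.cvtColor(w["color"],cv2.COLOR_RGB2GRAY)
L=[];Rr=[]
for v in list(range(77,96,2))+list(range(117,136,2)):
    c=np.where(g[v,322:348]<45)[0]+322
    if len(c)>2: L.append((c[0],v));Rr.append((c[-1],v))
print([int(a[0]) for a in L],[int(a[0]) for a in Rr])
for e in(L,Rr):
  for z in (176,148):
    P=wplane(w,st,e,z);d=cv2.fitLine(P[:,:2].astype(np.float32),cv2.DIST_HUBER,0,.01,.01).ravel();print(z,d,np.degrees(np.arctan2(d[1],d[0])))
E
```

```text
[325, 324, 325, 325, 325, 325, 325, 326, 326, 326, 323, 326, 330, 330, 330, 331, 330, 331, 332, 332] [334, 335, 334, 335, 335, 335, 336, 336, 336, 337, 339, 340, 340, 340, 340, 341, 341, 342, 342, 342]
176 [  0.   -1.  466.8 184.6] -89.174545
148 [  0.   -1.  467.8 185.2] -89.15336
176 [  0.   -1.  475.9 182.9] -88.45617
148 [  0.   -1.  477.8 183.2] -88.4561
```

```bash
python3 - <<'E'
from h import *;import cv2
np.set_printoptions(precision=1,suppress=True)
st,w=pickle.load(open("w3.pkl","rb"));st1,w1=pickle.load(open("w1.pkl","rb"))
a=np.array([(251,150),(235,85)])/2+[179.75,-.25]
for z in(115,125,135):
  for P in(wplane(w,st,a,z),wplane(w1,st1,[(383,107.5),(350,106)],z)):
    v=P[0]-P[1];print(z,P.round().tolist(),np.degrees(np.arctan2(v[1],v[0])))
A=cv2.resize(w["color"][0:80,240:340],None,fx=4,fy=4);B=cv2.resize(w1["color"][60:150,300:400],None,fx=4,fy=4)
B=B[:320];cv2.imwrite("pics/x.png",cv2.cvtColor(np.hstack([A,B]),cv2.COLOR_RGB2BGR))
E
```

```text
115 [[527.0, 177.0, 115.0], [492.0, 180.0, 115.0]] -4.529080746038018
115 [[529.0, 178.0, 115.0], [493.0, 182.0, 115.0]] -7.327923583820385
125 [[528.0, 177.0, 125.0], [494.0, 180.0, 125.0]] -4.529080746037988
125 [[527.0, 178.0, 125.0], [492.0, 182.0, 125.0]] -7.327923583820374
135 [[530.0, 177.0, 135.0], [496.0, 180.0, 135.0]] -4.529080746037998
135 [[525.0, 178.0, 135.0], [491.0, 182.0, 135.0]] -7.327923583820386
```

View pics/x.png

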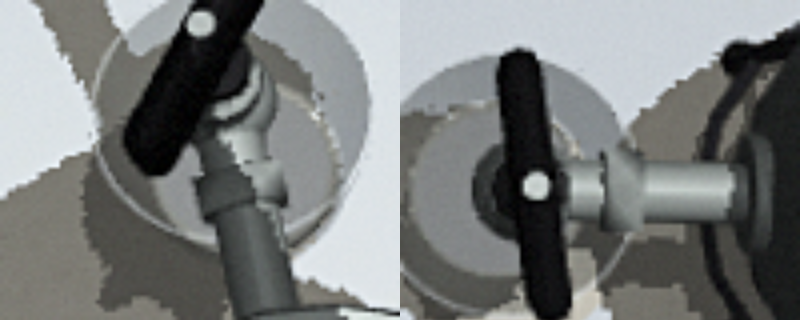

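The close-ups show the handle already stood about 7° open at the start, so it is now at about 50–51°. I'll re-grip it at its own angle and bring it back about 5.5°.

Request:
apply_moves --angular '[[0,0,-0.66],[0,0,-0.66],[0,0,-0.66],[0,0,-0.66],[0,0,-0.69],[0,0,0],[0,0,0],[0,0,0],[0,0,0],[0,0,0],[0,0,0],[0,0,0],[0,0,0],[0,0,0],[0,0,0],[0,0,0]]' --travel '[[-0.8,0.14,0],[-0.8,0.14,0],[-0.8,0.14,0],[-0.8,0.14,0],[-0.8,0.14,0],[0,0,0],[0,0,-0.8],[0,0,-0.8],[0,0,-0.8],[0,0,-0.7],[0,0,-0.5],[0,0,0],[0,0,0],[0,0,0],[0,0,0],[0,0,0]]' --jaw '[0.55,0.55,0.55,0.55,0.55,0.55,0.55,0.55,0.55,0.55,0.55,0.55,0,0,0,0]' --force 20

```text
time: 11.85
tool_pos: [470.8, 183.4, 173.7]
tcp_rot: [180.0, 0.1, 135.4]
ft_force: [-2.0, -4.2, 4.6]
finger_gap: 14.8
grip_force: 19.5
```

Request:
apply_moves --angular '[[0,0,-0.35],[0,0,-0.34],[0,0,0],[0,0,0],[0,0,0],[0,0,0],[0,0,0],[0,0,0],[0,0,0.56],[0,0,0.56],[0,0,0.56],[0,0,0.56],[0,0,0.56],[0,0,0.56],[0,0,0.56],[0,0,0.58],[0,0,0],[0,0,0]]' --travel '[[0,0,0],[0,0,0],[0,0,0],[0,0,0],[0,0,0],[0,0,1],[0,0,1],[0,0,1],[0.41,-0.92,0],[0.41,-0.92,0],[0.41,-0.92,0],[0.41,-0.92,0],[0.41,-0.92,0],[0.41,-0.92,0],[0.41,-0.92,0],[0.38,-0.93,0],[0,0,0],[0,0,0]]' --jaw '[0,0,0,0.55,0.55,0.55,0.55,0.55,0.55,0.55,0.55,0.55,0.55,0.55,0.55,0.55,0.55,0.55]'

```text
time: 14.1
tool_pos: [600.1, -110.5, 292.1]
tcp_rot: [180.0, -0.0, 165.9]
ft_force: [0.0, 0.1, -0.1]
finger_gap: 47.3
grip_force: 0.0
```

```bash
python3 - <<'E'
from bench import r
import cv2,pickle,numpy as np
from h import *
st=r.sense();w=r.snapshot("wrist");s=r.snapshot("side");print(st["tool_pos"],st["tcp_rot"])
pickle.dump((st,w,s),open("w4.pkl","wb"))
A=w["color"][60:360,120:520];B=cv2.resize(s["color"][240:315,240:315],(400,300+100))[:300]
B=cv2.resize(s["color"][240:315,230:330],(400,300))
cv2.imwrite("pics/w4.png",cv2.cvtColor(np.hstack([A,B]),cv2.COLOR_RGB2BGR))
E
```

```text
[ 600.12296044 -110.45443132  292.10082362] [ 1.79967455e+02 -2.67328487e-02  1.65870377e+02]
```

View pics/w4.png

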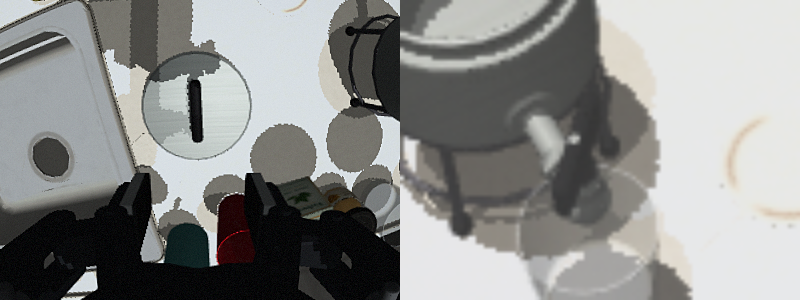

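The bar runs from (193,80) to (198,142) in the crop and is nearly aligned with the tool.

```bash
python3 - <<'E'
from h import *;import cv2
np.set_printoptions(precision=1,suppress=True)
st,w,s=pickle.load(open("w4.pkl","rb"))
g=cv2.cvtColor(w["color"],cv2.COLOR_RGB2GRAY)
L=[];Rr=[];
for v in range(136,204):
    c=np.where(g[v,300:332]<50)[0]+300
    if len(c)>4: L.append((c[0],v));Rr.append((c[-1],v))
print(L[0],L[-1],Rr[0],Rr[-1])
mid=[]
for e in(L,Rr):
    P=wplane(w,st,e[5:-5],68);d=cv2.fitLine(P[:,:2].astype(np.float32),cv2.DIST_HUBER,0,.01,.01).ravel();print(d,np.degrees(np.arctan2(d[1],d[0])))
E=np.array([(np.array(L[0])+Rr[0])/2,(np.array(L[-1])+Rr[-1])/2]);print(wplane(w,st,E,68),wplane(w,st,E,68).mean(0))
print("lid",circ(wplane(w,st,np.array([(142,105),(251,105),(196,52),(196,159)])+[120,60],37),69.5))
E
```

```text
(np.int64(311), 140) (np.int64(314), 201) (np.int64(317), 140) (np.int64(320), 201)
[   1.    -0.2  592.5 -116.8] -9.749421
[   1.    -0.2  605.4 -107.1] -12.198871
[[ 565.3 -104.6   68. ]
 [ 633.9 -118.4   68. ]] [ 599.6 -111.5   68. ]
lid (array([ 601. , -110.8]), np.float64(2.4535154606436693))
```

Request:
apply_moves --angular '[[0,0,0.38],[0,0,0],[0,0,0],[0,0,0],[0,0,0],[0,0,0],[0,0,0],[0,0,0],[0,0,0],[0,0,0]]' --travel '[[0,-0.02,0],[0,0,-0.9],[0,0,-0.9],[0,0,-0.9],[0,0,-0.9],[0,0,-0.8],[0,0,-0.6],[0,0,-0.5],[0,0,0],[0,0,0]]' --jaw '[0.55,0.55,0.55,0.55,0.55,0.55,0.55,0.55,0.55,0.55]'

```text
time: 15.45
tool_pos: [601.0, -111.6, 73.5]
tcp_rot: [-180.0, 0.1, 169.0]
ft_force: [0.6, 0.3, 1.5]
finger_gap: 46.6
grip_force: 0.0
```

Request:
apply_moves --angular '[[0,0,0],[0,0,0],[0,0,0],[0,0,0],[0,0,0],[0,0,0]]' --travel '[[0,0,-0.14],[0,0,0],[0,0,0],[0,0,0],[0,0,0],[0,0,0]]' --jaw '[0.55,0.55,0,0,0,0]' --force 80

```text
time: 16.2
tool_pos: [600.5, -111.8, 67.1]
tcp_rot: [-180.0, 0.0, 169.0]
ft_force: [0.1, 0.3, 3.7]
finger_gap: 11.9
grip_force: 79.3
```

Request:
apply_moves --angular '[[0,0,0],[0,0,0],[0,0,0],[0,0,0],[0,0,0],[0,0,0],[0,0,0],[0,0,0],[0,0,0],[0,0,0],[0,0,0],[0,0,0],[0,0,0],[0,0,0],[0,0,0],[0,0,0],[0,0,0],[0,0,0],[0,0,0],[0,0,0]]' --travel '[[0,0,0.2],[0,0,0.5],[0,0,0.8],[0,0,0.9],[0,0,0.9],[0,0,0.9],[0,0,0.8],[0,0.3,0.5],[0.11,0.6,0],[0,0.8,0],[0,0.9,0],[0,0.9,0],[0,0.9,0],[0,0.9,0],[0,0.8,0],[0,0.6,0],[0,0.34,0],[0,0,0],[0,0,0],[0,0,0]]' --jaw '[0,0,0,0,0,0,0,0,0,0,0,0,0,0,0,0,0,0,0,0]'

```text
time: 18.7
tool_pos: [604.7, 168.9, 286.7]
tcp_rot: [-180.0, 0.0, 168.9]
ft_force: [1.1, -0.3, -5.1]
finger_gap: 11.8
grip_force: 78.2
```

```bash
python3 - <<'E'
from bench import r
import cv2,pickle,numpy as np
st=r.sense();w=r.snapshot("scene");s=r.snapshot("side");print(st["tool_pos"],st["tcp_rot"],st["wrist_torque"])
pickle.dump((st,w,s),open("w5.pkl","wb"))
A=cv2.resize(w["color"][100:200,195:295],None,fx=4,fy=4);B=cv2.resize(s["color"][165:265,200:300],None,fx=4,fy=4)
cv2.imwrite("pics/w5.png",cv2.cvtColor(np.hstack([A,B]),cv2.COLOR_RGB2BGR))
E
```

```text
[604.72039292 168.90992746 286.72986384] [-1.79983779e+02  1.19248968e-03  1.68894049e+02] [-0.03517581 -0.04286521 -0.03895703]
```

View pics/w5.png

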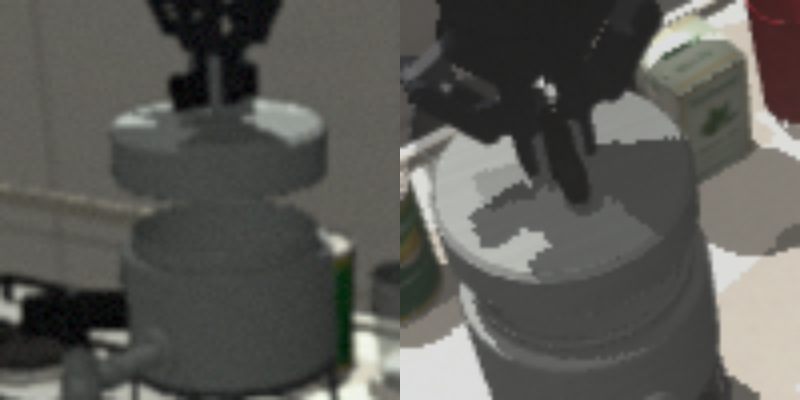

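The scene half shows the lid spanning x 111–328 near y=150 above the drum spanning about 121–340 near y=260. The side half shows the lid spanning x 435–697. I'll compare these with the projected axis.

```bash
python3 - <<'E'
from h import *;import cv2
np.set_printoptions(precision=1,suppress=True)
st,c,s=pickle.load(open("w5.pkl","rb"))
def pj(q,X):
    v=np.atleast_2d(X)@q["R"].T+q["t"];return np.c_[q["fx"]*v[:,0]/v[:,2]+q["cx"],q["fy"]*v[:,1]/v[:,2]+q["cy"]]
a=np.arange(0,2*np.pi,.01)
def ex(q,x,y,R,z):
    p=pj(q,np.c_[x+R*np.cos(a),y+R*np.sin(a),0*a+z]);i,j=p[:,0].argmin(),p[:,0].argmax();return p[i],p[j]
x,y=604.7,168.9
o={"c":np.array([195,100]),"s":np.array([200,165])}
for n,q in(("c",c),("s",s)):
    off=o[n]+(0 if n=="c" else np.array([-100,0]))
    for lab,R,z in(("lidbottom",69.5,219.7),("lidtop",69.5,255),("shoulder",71,172.5),("drum150",71,150),("drum120",71,120)):
        print(n,lab,[((e-off)*4).round(1).tolist() for e in ex(q,x,y,R,z)])
E
```

```text
c lidbottom [[110.4, 179.2], [325.2, 173.0]]
c lidtop [[105.4, 125.4], [323.5, 120.2]]
c shoulder [[114.6, 249.0], [329.6, 241.5]]
c drum150 [[117.6, 281.3], [330.6, 273.2]]
c drum120 [[121.5, 323.4], [331.9, 314.5]]
s lidbottom [[441.0, 227.9], [700.0, 204.0]]
s lidtop [[427.1, 186.8], [694.5, 161.8]]
s shoulder [[455.4, 280.7], [709.5, 256.5]]
s drum150 [[463.2, 304.2], [712.5, 280.1]]
s drum120 [[473.2, 333.3], [716.4, 310.3]]
```

```bash
python3 - <<'E'
from h import *;import cv2
st,c,s=pickle.load(open("w5.pkl","rb"))
g=cv2.cvtColor(c["color"],cv2.COLOR_RGB2GRAY).astype(int);h=cv2.cvtColor(s["color"],cv2.COLOR_RGB2GRAY).astype(int)
for v in(141,143,166,168,170):print("c",v,g[v,218:232].tolist(),g[v,270:286].tolist())
for v in(214,216,218,240,243,246):print("s",v,h[v,204:224].tolist(),h[v,268:284].tolist())
E
```

```text
c 141 [95, 97, 94, 89, 81, 58, 62, 63, 66, 61, 71, 64, 66, 69] [58, 61, 55, 55, 53, 49, 61, 92, 95, 96, 91, 94, 95, 95, 98, 95]
c 143 [94, 92, 94, 93, 82, 60, 55, 62, 63, 66, 66, 68, 67, 68] [61, 57, 56, 54, 50, 54, 69, 92, 93, 95, 94, 94, 93, 97, 93, 94]
c 166 [94, 95, 94, 94, 96, 95, 86, 68, 63, 71, 75, 78, 84, 78] [58, 57, 60, 56, 60, 57, 51, 53, 58, 52, 45, 42, 39, 62, 86, 95]
c 168 [93, 95, 92, 93, 98, 89, 85, 59, 58, 66, 66, 67, 71, 68] [65, 60, 58, 58, 53, 51, 56, 55, 50, 47, 29, 31, 32, 64, 93, 98]
c 170 [97, 97, 99, 98, 97, 96, 85, 60, 57, 67, 66, 63, 65, 66] [64, 58, 56, 57, 58, 57, 50, 54, 47, 37, 30, 24, 33, 64, 94, 95]
s 214 [184, 220, 217, 169, 126, 179, 180, 180, 180, 181, 183, 181, 180, 180, 180, 180, 177, 153, 149, 72] [73, 72, 71, 69, 66, 63, 80, 125, 126, 128, 127, 127, 127, 126, 126, 128]
s 216 [89, 218, 217, 171, 152, 186, 181, 179, 180, 181, 181, 180, 181, 181, 181, 178, 174, 73, 73, 72] [74, 70, 70, 66, 62, 60, 69, 126, 126, 126, 126, 126, 127, 127, 126, 128]
s 218 [64, 148, 220, 217, 167, 152, 180, 180, 180, 180, 181, 182, 183, 176, 98, 98, 99, 99, 98, 99] [71, 71, 67, 62, 61, 60, 69, 126, 127, 127, 127, 127, 127, 127, 128, 127]
s 240 [50, 48, 59, 69, 73, 86, 92, 96, 126, 125, 114, 153, 181, 179, 101, 97, 72, 69, 93, 75] [63, 65, 72, 74, 74, 73, 68, 65, 63, 62, 86, 199, 199, 200, 200, 202]
s 243 [73, 82, 87, 126, 128, 127, 126, 126, 126, 126, 126, 107, 151, 183, 176, 100, 84, 70, 73, 69] [72, 73, 74, 72, 69, 66, 65, 64, 64, 63, 71, 137, 203, 203, 203, 203]
s 246 [126, 127, 128, 127, 127, 128, 127, 127, 127, 130, 142, 218, 149, 102, 158, 182, 175, 97, 84, 65] [73, 71, 68, 67, 66, 66, 66, 65, 65, 64, 63, 87, 204, 203, 203, 202]
```

The lid is centred over the drum to within about 1 mm, so I'll lower it.

Request:
apply_moves --angular '[[0,0,0],[0,0,0],[0,0,0],[0,0,0],[0,0,0],[0,0,0],[0,0,0],[0,0,0],[0,0,0]]' --travel '[[0.02,-0.01,-0.2],[0,0,-0.2],[0,0,-0.2],[0,0,-0.15],[0,0,-0.1],[0,0,-0.1],[0,0,-0.05],[0,0,0],[0,0,0]]' --jaw '[0,0,0,0,0,0,0,0,0]'

```text
time: 19.92
tool_pos: [605.5, 169.5, 247.0]
tcp_rot: [180.0, 0.0, 169.0]
ft_force: [0.3, 0.9, -3.4]
finger_gap: 11.9
grip_force: 78.3
```

Request:
apply_moves --angular '[[0,0,0],[0,0,0],[0,0,0],[0,0,0],[0,0,0],[0,0,0]]' --travel '[[0,0,-0.05],[0,0,-0.05],[0,0,-0.03],[0,0,-0.03],[0,0,0],[0,0,0]]' --jaw '[0,0,0,0,0,0]'

```text
time: 20.68
tool_pos: [605.5, 169.5, 240.4]
tcp_rot: [180.0, 0.0, 169.0]
ft_force: [0.5, -1.1, -1.9]
finger_gap: 11.5
grip_force: 78.4
```

Request:
apply_moves --angular '[[0,0,0],[0,0,0],[0,0,0],[0,0,0]]' --travel '[[0,0,-0.03],[0,0,-0.03],[0,0,0],[0,0,0]]' --jaw '[0,0,0,0]'

```text
time: 21.18
tool_pos: [605.6, 169.6, 239.6]
tcp_rot: [180.0, 0.1, 169.0]
ft_force: [-4.5, -1.2, 5.9]
finger_gap: 11.3
grip_force: 79.9
```

Request:
apply_moves --angular '[[0,0,0],[0,0,0.3],[0,0,0.5],[0,0,0.5],[0,0,0.5],[0,0,0.5],[0,0,0.5],[0,0,0.5],[0,0,0.5],[0,0,0.5],[0,0,0.5],[0,0,0.5],[0,0,0.5],[0,0,0.5],[0,0,0.5],[0,0,0.5],[0,0,0.5],[0,0,0.2],[0,0,0],[0,0,0]]' --travel '[[0,0,0],[0,0,0],[0,0,0],[0,0,0],[0,0,0],[0,0,0],[0,0,0],[0,0,0],[0,0,0],[0,0,0],[0,0,0],[0,0,0],[0,0,0],[0,0,0],[0,0,0],[0,0,0],[0,0,0],[0,0,0],[0,0,0],[0,0,0]]' --jaw '[0,0,0,0,0,0,0,0,0,0,0,0,0,0,0,0,0,0,0,0]'

```text
time: 23.68
tool_pos: [606.2, 169.7, 239.6]
tcp_rot: [-179.9, 0.1, -127.1]
ft_force: [0.2, -0.6, 5.2]
finger_gap: 11.8
grip_force: 79.8
```

```bash
python3 -c "
from bench import r
s=r.sense();print(s['tcp_rot'],s['tool_pos'],s['wrist_torque'],s['joint_pos'])"
```

```text
[-1.79889153e+02  1.23560095e-01 -1.27080951e+02] [606.23211054 169.66478447 239.55110745] [-0.01169987  0.21625804 -0.06318781] [ 1.09700586e+01  1.22922021e+01  8.16382836e+01  1.55044875e-04
  8.59035202e+01 -1.31948882e+02]
```

Request:
apply_moves --angular '[[0,0,-0.25],[0,0,-0.25],[0,0,0],[0,0,0],[0,0,0],[0,0,0],[0,0,0],[0,0,0],[0,0,0],[0,0,0]]' --travel '[[0,0,0],[0,0,0],[0,0,0],[0,0,0.05],[0,0,0.05],[0,0,0.05],[0,0,0.02],[0,0,0],[0,0,0],[0,0,0]]' --jaw '[0,0,0,0,0,0,0,0,0,0]'

```text
time: 24.92
tool_pos: [605.4, 169.5, 244.6]
tcp_rot: [180.0, -0.0, -131.0]
ft_force: [0.2, 1.1, -2.8]
finger_gap: 11.9
grip_force: 78.5
```

```bash
python3 -c "
from bench import r
s=r.sense();print(s['tcp_rot'],s['tool_pos'],s['wrist_torque'],s['ft_force'])"
```

```text
[ 1.79995323e+02 -5.97618674e-03 -1.31032001e+02] [605.35912086 169.52265799 244.59332437] [0.03846486 0.06488297 0.00373394] [ 0.23309329  1.0818717  -2.81940056]
```

```bash
python3 -c "
from bench import r
import numpy as np
f=[]
for i in range(12):
    r.snapshot('side');f.append(r.sense()['ft_force'][2])
print(np.mean(f),np.std(f))"
```

```text
-3.3836086836783 0.5320231483019454
```

Request:
apply_moves --angular '[[0,0,0],[0,0,0],[0,0,0],[0,0,0],[0,0,0]]' --travel '[[0,0,-0.05],[0,0,-0.04],[0,0,0],[0,0,0],[0,0,0]]' --jaw '[0,0,0,0,0]'

```text
time: 26.15
tool_pos: [605.4, 169.5, 241.2]
tcp_rot: [-180.0, 0.0, -131.0]
ft_force: [0.8, 0.0, -3.4]
finger_gap: 11.7
grip_force: 78.4
```

```bash
python3 -c "
from bench import r
import numpy as np
f=[]
for i in range(12):
    r.snapshot('side');f.append(r.sense()['ft_force'][2])
print(np.mean(f),np.std(f),r.sense()['tool_pos'])"
```

```text
-3.159164017393817 0.46151319549941844 [605.39359197 169.51293462 241.09735656]
```

The weight on the wrist is the same 1.6 mm and 5 mm up, so the inner lid is staying behind. I'll lift the cover.

Request:
apply_moves --angular '[[0,0,0],[0,0,0],[0,0,0],[0,0,0],[0,0,0],[0,0,0],[0,0,0],[0,0,0],[0,0,0],[0,0,0],[0,0,0],[0,0,0],[0,0,0],[0,0,0]]' --travel '[[0,0,0.05],[0,0,0.1],[0,0,0.1],[0,0,0.1],[0,0,0.15],[0,0,0.2],[0,0,0.3],[0,0,0.3],[0,0,0.3],[0,0,0.2],[0,0,0.15],[0,0,0],[0,0,0],[0,0,0]]' --jaw '[0,0,0,0,0,0,0,0,0,0,0,0,0,0]'

```text
time: 28.5
tool_pos: [605.2, 169.5, 318.4]
tcp_rot: [180.0, -0.0, -131.0]
ft_force: [0.1, 0.7, -2.9]
finger_gap: 11.7
grip_force: 78.5
```

```bash
python3 - <<'E'
from bench import r
import cv2,numpy as np
f=[]
for i in range(8):
    w=r.snapshot("scene");s=r.snapshot("side");f.append(r.sense()['ft_force'][2])
st=r.sense();print(np.mean(f),st["tool_pos"],st["tcp_rot"],st["grip_force"])
A=cv2.resize(w["color"][85:185,195:295],None,fx=4,fy=4);B=cv2.resize(s["color"][165:315,200:350],(400,400))
cv2.imwrite("pics/w6.png",cv2.cvtColor(np.hstack([A,B]),cv2.COLOR_RGB2BGR))
E
```

```text
-3.337696378154635 [605.40330332 169.52169387 319.10419793] [ 1.79999409e+02  1.78339118e-03 -1.31034513e+02] 78.50233554840088
```

View pics/w6.png

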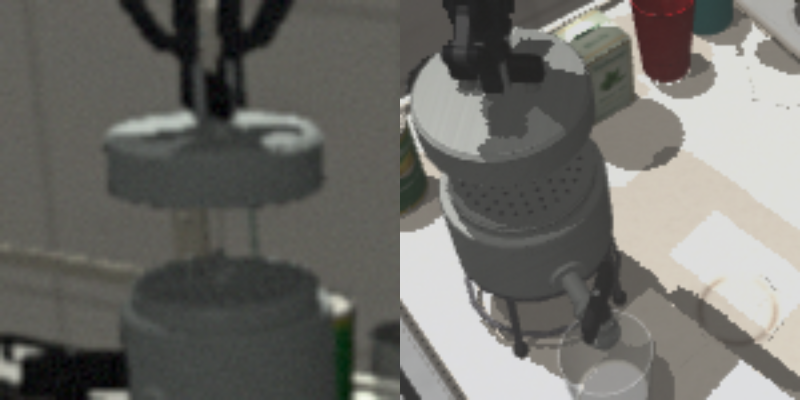

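The perforated inner lid is seated on the mouth (side half, near (520,200)), and the cover hangs level above it with clear space between. The tumbler and tea box have not moved, so I'll hand it in.

```bash
python3 -c "
from bench import r
print(r.hand_in())"
```

```text
the job is handed in; nothing more can be done
None
```

I handed in the job with the tap set to about 45° by camera measurement, the inner lid seated on the mouth, and the cover held level about 8 cm above where it sat; the hand-in returned no verdict.

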